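# Jack a sample jar up to the scanner window

### The arm

A 6-joint arm with a two-finger parallel gripper is mounted at the origin on a cart in front of the work surface, level with it; the furniture and walls round the work are solid. World frame = base frame: x ahead of the robot, y to its left, z up, the work surface at z = 0. Lengths are in m, angles in rad, forces in N, time in s.
With the tool pointing down it reaches from about 0.3 to 0.875 m from the base axis. Payload 6.4 kg.
Tool frame: the origin (TCP) lies on the centre line of the jaws, within the pads' length; the fingertips stand 11 mm ahead of it and the grasp point (between the pads) lies 8 mm behind it; z points along the fingers, y is the line along which they close (so a half turn about z gives the same grasp; the last joint's range is limited). The gripper opens to 88 mm and grips with 3 to 60 N. Pads are 18 mm wide; open, the fingers measure 123 mm over their backs; the gripper's body (75 mm by 187 mm) begins 45 mm behind the grasp point.
Start: joints at [1.035, 0.181, 1.607, -0, 1.354, -0.206], TCP at [0.186, 0.544, 0.25] pointing down, gripper open.
Joint ranges: [-2.99, 2.99], [-0.89, 2.07], [0.3, 2.58], [-1.14, 4.28], [0, 2.63], [-3.12, 3.12]. Speed limits (rad/s): [2.57, 2.57, 3.01, 3.14, 3.14, 3.14].

### API

Orientations are given as [roll, pitch, yaw] about the fixed x, y, z axes, in that order (R = Rz(yaw) Ry(pitch) Rx(roll)).
In Python, from plant import status, eyes, job_done gives the robot as it stands.
- The arm moves only by the tool play_rows, never from a script. Its argument "series" is a list that holds one entry, the list of rows, each a list of 7 numbers: the turn, a rotation vector about the tool's x, y, z each as a share of 30 degrees, from -1 to 1, then the shift along the tool's x, y, z each as a share of 400 mm, from -1 to 1, then the opening, from -1 (shut) to 1 (fully open). A call has 1 to 12 rows; each row is the pose to reach, as a shift and turn from the pose commanded when the call began, along the tool's axes at that moment; what a row does not reach only later rows make up. A row lasts 1/12 s, in which the tool goes at most 41.7 mm and 7.16 degrees, less where a joint would pass 70% of its speed; a pose out of reach is approached as far as the arm can. A call with a number of a shift or a turn outside -1 to 1 is refused whole. A call with a gripper value outside its range is refused whole. The fingers move at their own pace and stop on an object; "newtons" is the grip in N (left out, the last holds). Time passes only in rows, so rows that repeat a pose let the fingers close. It gives the time, the measured TCP pose, the force, the opening and the grip force at its end, in the units of the state.
- status.sense(): the state, without advancing time (a new reading comes with each control period).
- eyes.snapshot(name): name is "side" or "top" or "wrist"; returns the picture (400x640x3 uint8, red, green, blue); there is no depth.
- eyes.get_calibration(name): a dict with "intrinsics" (3x3 intrinsics, pixels), "xyz" and "rotation" of the camera in the world. Camera axes: x right, y up, looking along -z (the intrinsics and any distortion apply to the point x, -y, -z); pixel columns grow to the right and rows downward; lengths in m; the calibration is good to about 2 mm. A picture is of the moment at which its call begins: read the wrist's pose just before it. get_calibration takes no time and is no camera call; for the wrist camera it gives the pose at the moment of the call.
- job_done(): hands the job in; it is judged then, once.
The state is a dict: "t": time; "joints": joint angles; "joint_vel": joint speeds; "joint_torque": joint torques, N m; "tcp_pos": TCP position; "tool_rot": TCP orientation; "force": force on the tool from outside, world axes, zero at the start; "wrist_torque": the same for the moment, N m; "finger_gap": finger opening in m; "gripper_force": force on a finger pad.
Only numpy, scipy, OpenCV 4.12 (cv2) and the standard library are available. Lean on these libraries where they do the work, as an engineer would, in place of code of your own. Each camera call takes 0.05 s, during which the arm holds its last target. There are 200 camera calls.

### The job

First turn the sample jar where it stands on the stage, so that its striped label faces the scanner block squarely, and let go of it. Then set the lever jack flat on the table with its saddle centred under the lift pad (the point marked by the ring on the stage's tongue). Last, push the jack's pump handle all the way down so that the jack raises stage and jar to the scanner window, and finish while still holding the handle down; leave the other things on the table alone.

Things in the scene. Friction and masses are not known exactly. Their poses are not given: they have to be found in the camera images.
- station: Scan station, fixed: grey foot plate 100 x 129 mm, 10 mm thick (own x -50 to +50 mm, y -86 to +43), guide rods 104 mm high at own y = -74 mm. They guide an aluminium stage: a disc 80 mm across, top 70 mm above the table, with a steel ring on it (55 mm inside, 5 mm high) that locates the jar, and a tongue 36 mm wide, out to own y = +100 mm. Origin: on the table under the disc's centre; z up.
- station_stage (a joint): Height of the stage (it slides straight up) in m: 0 resting, at most 0.03; it sinks back by its weight (stage 0.4 kg) when not held up. The jack at full stroke raises it about 0.020.
- lift_pad (a point): Centre of the underside of the lift pad, a black rubber disc 24 mm across under the tongue, 80 mm from the stage's axis along the station's own +y; 56 mm above the table while the stage rests. A raised dark steel ring, 24 mm across and 2 mm high, marks the point on top of the tongue. Axes as the station's.
- scanner: Scanner block, fixed: grey head 50 x 62 x 66 mm on an aluminium post, its top 148 mm above the table. Origin: on the table under the centre of the stage (where the jar stands), not in the block; its x axis points from the stage's axis to the block, whose front face is 100 mm away; z up.
- scan_window (a point): Centre of the dark window in the scanner's front face, 118 mm above the table, looking at the stage.
- jar: White sample jar with a grey lid, 50 mm across, 70 mm high, about 0.2 kg, loose, standing in the stage's ring. Striped label plate on its +x side; a black ridge on the lid (3.5 mm high) runs from near the centre to the rim on the label's side. Origin: centre of its underside; x to the label, z up. The label starts 0.6 to 1.5 rad counter-clockwise (from above) from the scanner.
- jar_label (a point): Middle of the label, on the jar's +x side, 26 mm from its axis and 30 mm above its underside.
- jack: Lever jack, loose, 0.9 kg: dark base plate 222 x 64 x 12 mm (own x -140 to +82 mm); on it the saddle in a round housing (own x +60), a grey carrying rib to lift or slide it by (x +10; 30 mm along x, 16 mm along y, top 95 mm up), a bracket with the handle's pivot (x -30, 60 mm up), and the pump handle running from there to -x. Origin: underside, middle line; x towards the saddle, z up.
- jack_grip (a point): Point to grip the carrying rib: own x = +10 mm of the jack, 80 mm above its underside; pinch across the jack's y (16 mm).
- saddle_top (a point): Centre of the top of the jack's saddle, a steel disc 34 mm across with a rubber face; own x = +60 mm of the jack, 46 mm above the table when lowered, 76 mm with the handle fully down.
- handle_pad (a point): Centre of the top of the black rubber pad (36 mm along the handle, 34 mm wide, 12 mm thick) at the end of the pump handle, 95 mm from the pivot. About 94 mm above the table with the handle up, about 47 mm with it fully down; it stays over the base plate. Press it from above.
- jack_handle (a joint): Angle of the pump handle in rad: 0 up (28 mm above level at the pad), 0.5 fully down on its stop. The saddle rises 0.06 m per rad. A spring and the load push it back up as soon as it is let go; it takes about 5 to 8 N at the pad under load.
- beaker: Small glass beaker, 54 mm across and 60 mm high, a bystander. Origin: centre of its underside.
- buffer_a: Small white buffer bottle, 50 mm across and 100 mm high, a bystander (the one nearer the stage). Origin: centre of its underside.
- buffer_b: Second small buffer bottle of the same size, a bystander. Origin: centre of its underside.
- dish: Petri dish, 68 mm across and 14 mm high, a bystander. Origin: centre of its underside.
- cap: Spare screw cap, 52 mm across and 30 mm high, a bystander. Origin: centre of its underside.
Things that resemble listed ones, but are neither listed nor needed, are in the scene too. Leave any orange look-alike of the jar alone.

How it is judged:
On the way, in this order (a step that is already met when the one before it is completed fails the run):
1. the jar stands in its ring on the resting stage with its label facing the scanner, let go (angle between the x axis of jar and the x axis of scanner, either way round below 0.22 rad and x of jar_label in the frame of scanner above 0.015 m and horizontal distance between jar and station below 0.008 m and angle between jar's own z axis and vertical below 0.1 rad and contact force between each of the arm, the fingers and jar below 0.3 N and value of joint station_stage below 0.004 m), for 0.2 s.
2. the jack stands flat on the table with its saddle under the lift pad, stage still down (horizontal distance between saddle_top and lift_pad below 0.01 m and height (world z) of jack below 0.004 m and angle between jack's own z axis and vertical below 0.05 rad and value of joint station_stage below 0.004 m and value of joint jack_handle below 0.1 rad), for 0.2 s.
At the end, for the whole second after the job is handed in: Arm still presses the jack (1.5 N), handle at 0.42 rad or more; jack flat on the table, saddle within 12 mm of the lift pad centre, carrying the stage (2 N) 14 mm up or more; jar upright in its ring, at rest, label within 0.22 rad of the scanner; arm off station and jar (value of joint jack_handle above 0.42 rad and value of joint station_stage above 0.014 m and contact force between any of the fingers, the arm and jack above 1.5 N and contact force between jack and station above 2 N and contact force between each of the arm, the fingers and station below 0.3 N and contact force between each of the arm, the fingers and jar below 0.3 N and horizontal distance between saddle_top and lift_pad below 0.012 m and height (world z) of jack below 0.004 m and angle between jack's own z axis and vertical below 0.05 rad and angle between the x axis of jar and the x axis of scanner, either way round below 0.22 rad and x of jar_label in the frame of scanner above 0.015 m and horizontal distance between jar and station below 0.008 m and angle between jar's own z axis and vertical below 0.1 rad and linear speed of jar below 0.02 m/s); the arm keeps its last pose, push and grip.
It fails at once if a bystander was moved more than 30 mm (distance of any of beaker, buffer_a, buffer_b, dish, cap from where it was at the start of the episode above 0.03 m).
It fails at once if the jar tipped over or fell off the stage (angle between jar's own z axis and vertical above 0.5 rad or height (world z) of jar below 0.04 m).
It also fails if it takes over 64 s, if anything falls off the work surface, if the arm or the gripper's body presses on something with over 40 N, if the wrist force passes 120 N, or if a joint passes its speed limit or range.

## Working session

There is one attempt and no reset: what is moved stays moved. The work goes in short steps, Python scripts to look and compute and a tool call to move; the robot and the scene stay as the last step left them, time stands still between calls to the robot, and variables do not carry over. Pictures are saved under pics/ and viewed, at most 10 in all, crops included, and the job is handed in when it is done.

Besides the shell and the picture viewer there is one more tool, called as name([rows], argument=value, ...), one row to a line, values as JSON. play_rows: Moves the arm, as the interface text tells. Shift numbers are shares of 400 mm and turn numbers shares of 30 degrees, none past 1 either way. Its arguments: {"type":"object","properties":{"series":{"type":"array","items":{"type":"array","items":{"type":"array","items":{"type":"number"}}}},"newtons":{"type":"number"}},"required":["series"]}

```bash
ls; mkdir -p pics; cat > h.py <<'E'
import numpy as np, cv2
from scipy.spatial.transform import Rotation as R
from plant import status, eyes, job_done
def snap(n,f=None):
    c=eyes.get_calibration(n); im=eyes.snapshot(n)
    if f: cv2.imwrite('pics/'+f,cv2.cvtColor(im,cv2.COLOR_RGB2BGR))
    return im,c
def ray(c,u,v):
    K=np.array(c['intrinsics']); d=np.linalg.inv(K)@[u,v,1]
    d=np.array(c['rotation'])@(d*[1,-1,-1]); return np.array(c['xyz']),d
def onplane(c,u,v,z):
    o,d=ray(c,u,v); return o+d*(z-o[2])/d[2]
def proj(c,p):
    K=np.array(c['intrinsics']); q=np.array(c['rotation']).T@(np.array(p)-np.array(c['xyz'])); q=q*[1,-1,-1]; q=K@q; return q[:2]/q[2]
E
python3 - <<'E'
from h import *
for n in('top','side'):
    im,c=snap(n,n+'0.png'); print(n,c)
print(status.sense())
E
```

```text
pics
top {'intrinsics': array([[396.07771033,   0.        , 318.25310604],
       [  0.        , 396.07771033, 198.13901043],
       [  0.        ,   0.        ,   1.        ]]), 'xyz': array([0.42605397, 0.1119037 , 1.17966609]), 'rotation': array([ 0.16157802, -0.01469496, -1.54242222])}
side {'intrinsics': array([[489.46619258,   0.        , 324.29544111],
       [  0.        , 489.46619258, 201.38816283],
       [  0.        ,   0.        ,   1.        ]]), 'xyz': array([ 0.40107658, -1.04839874,  0.9128475 ]), 'rotation': array([ 0.97362217, -0.00452826, -0.16356115])}
{'t': 0.1, 'joints': array([ 1.03466051e+00,  1.81442856e-01,  1.60789439e+00, -2.63355318e-05,
        1.35379650e+00, -2.06288283e-01]), 'joint_vel': array([ 0.00166746,  0.00016754, -0.00343733,  0.00042574, -0.00059943,
        0.00051783]), 'joint_torque': array([-2.60717597e-04, -4.34825635e+01, -3.42695832e+01,  7.02466629e-02,
        3.40777065e-02, -5.19165178e-05]), 'tcp_pos': array([0.18598619, 0.54360388, 0.24892024]), 'tool_rot': array([-3.14007898e+00, -2.90493795e-04,  2.81175059e+00]), 'force': array([-0.42296092, -0.06647204, -0.14999337]), 'wrist_torque': array([ 0.01527453, -0.06057864,  0.03165492]), 'gripper_force': 0.0, 'finger_gap': 0.08813131924826684}
```

```bash
sed -i "s/np.array(c\['rotation'\])/R.from_euler('xyz',c['rotation']).as_matrix()/" h.py; python3 -c "
from h import *
for n in('top','side'):
    c=eyes.get_calibration(n); print(onplane(c,320,200,0),proj(c,[.4,0,0]))"
```

```text
[0.61325133 0.09460217 0.        ] [350.24159565 272.79794214]
[ 6.10957674e-01  2.85802537e-01 -1.11022302e-16] [261.3604695  263.15819823]
```

View pics/top0.png

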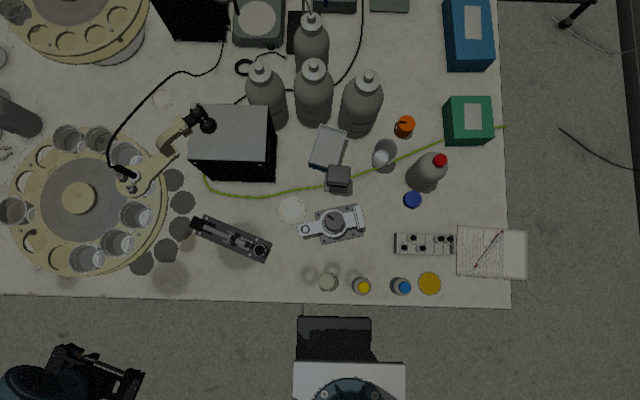

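View pics/side0.png

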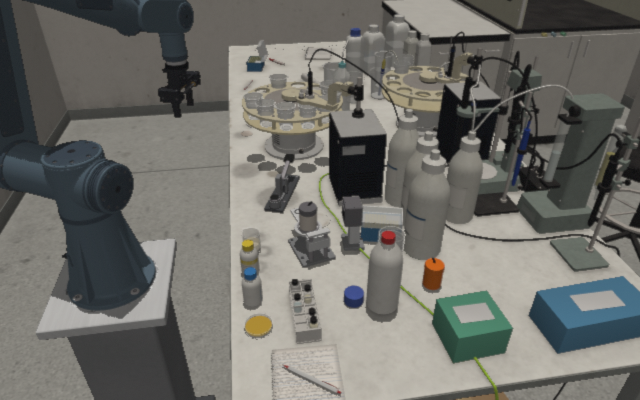

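```bash
python3 - <<'E'
import cv2
im=cv2.imread('pics/top0.png')[150:310,180:380]
cv2.imwrite('pics/crop1.png',cv2.convertScaleAbs(cv2.resize(im,None,fx=3.7,fy=3.7,interpolation=cv2.INTER_CUBIC),alpha=1.4))
E
```

```text
(no output)
```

View pics/crop1.png

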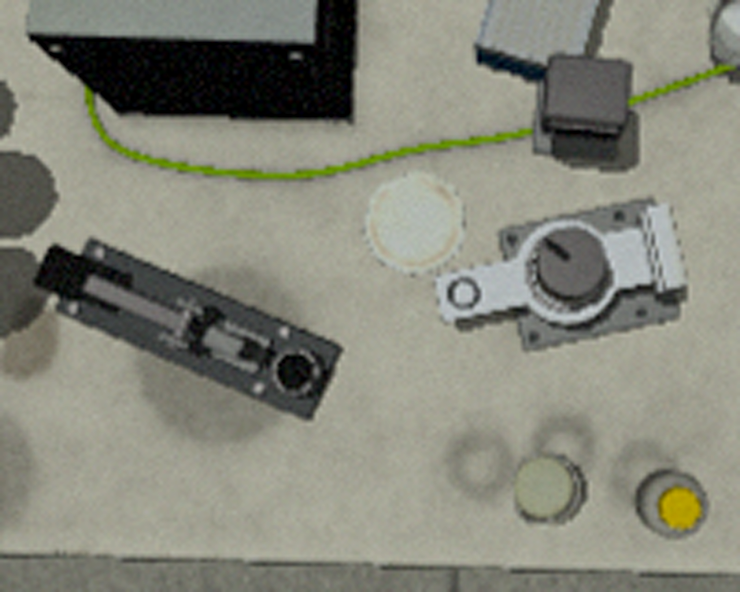

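```bash
python3 - <<'E'
from h import *
c=eyes.get_calibration('top'); f=lambda u,v,z:onplane(c,180+u/3.7,150+v/3.7,z)
P=dict(jar=f(573,262,.14),ridge_out=f(546,238,.1435),ring=f(463,293,.072),head=f(589,90,.148),saddle=f(296,371,.046),pad=f(62,270,.094),rib=f(232,343,.095),dish=f(415,222,.014))
for k,v in P.items(): print(k,v.round(4))
an=lambda a,b:np.degrees(np.arctan2(*(P[b]-P[a])[[1,0]]))
print('label',an('jar','ridge_out'),'scan',an('jar','head'),'sty',an('jar','ring'),'jackx',an('pad','saddle'))
c=eyes.get_calibration('wrist'); print(c)
s=status.sense(); M=R.from_euler('xyz',s['tool_rot'])
d=np.array([.5,.0,.3])
print(M.inv().apply(R.from_euler('xyz',c['rotation']).as_matrix()@[0,0,-1]), M.inv().apply(c['xyz']-s['tcp_pos']))
t=P['jar']+[0,0,.12]; print('rel',M.inv().apply(t-s['tcp_pos']),M.as_matrix())
E
```

```text
jar [0.5367 0.0559 0.14  ]
ridge_out [0.5529 0.0757 0.1435]
ring [0.5179 0.1349 0.072 ]
head [0.6607 0.0475 0.148 ]
saddle [0.4566 0.2612 0.046 ]
pad [0.5243 0.4314 0.094 ]
rib [0.4743 0.3027 0.095 ]
dish [0.5785 0.1765 0.014 ]
label 50.69089664355684 scan -3.8845935790648296 sty 103.36443103034009 jackx -111.70735569302893
{'intrinsics': array([[318.57546654,   0.        , 320.32236899],
       [  0.        , 318.57546654, 196.8736982 ],
       [  0.        ,   0.        ,   1.        ]]), 'xyz': array([0.11922158, 0.56610559, 0.38388434]), 'rotation': array([-0.27901066,  0.00246782,  1.24090166])}
[-2.75683823e-01 -9.31852576e-04  9.61247919e-01] [ 0.07049293 -0.00054017 -0.13494296]
rel [-0.48976047 -0.34780367 -0.01069559] [[-9.46093469e-01  3.23892825e-01 -7.65104261e-04]
 [ 3.23893599e-01  9.46092568e-01 -1.33799094e-03]
 [ 2.90493791e-04 -1.51367686e-03 -9.99998812e-01]]
```

play_rows([
  [[0,0,0,-0.6,-0.43,-0.03,1],[0,0,0,-0.6,-0.43,-0.03,1],[0,0,0,-0.6,-0.43,-0.03,1],[0,0,0,-0.6,-0.43,-0.03,1],[0,0,0,-0.6,-0.43,-0.03,1],[0,0,0,-0.6,-0.43,-0.03,1],[0,0,0,-0.6,-0.43,-0.03,1],[0,0,0,-0.6,-0.43,-0.03,1],[0,0,0,-0.6,-0.43,-0.03,1]],
])

```text
t: 0.85
tcp_pos: [0.3588, 0.3018, 0.2616]
tool_rot: [-3.142, -0.0, 2.807]
force: [-0.3, -0.2, 0.4]
finger_gap: 0.0883
gripper_force: 0.0
```

play_rows([
  [[0,0,0,-0.625,-0.44,-0.03,1],[0,0,0,-0.625,-0.44,-0.03,1],[0,0,0,-0.625,-0.44,-0.03,1],[0,0,0,-0.625,-0.44,-0.03,1],[0,0,0,-0.625,-0.44,-0.03,1],[0,0,0,-0.625,-0.44,-0.03,1],[0,0,0,-0.625,-0.44,-0.03,1],[0,0,0,-0.625,-0.44,-0.03,1],[0,0,0,-0.625,-0.44,-0.03,1],[0,0,0,-0.625,-0.44,-0.03,1],[0,0,0,-0.625,-0.44,-0.03,1]],
])

```text
t: 1.77
tcp_pos: [0.5361, 0.0582, 0.2732]
tool_rot: [3.141, -0.002, 2.814]
force: [-0.7, 0.9, -0.8]
finger_gap: 0.0881
gripper_force: 0.0
```

```bash
python3 - <<'E'
from h import *
s=status.sense(); im,c=snap('wrist','w1.png'); print(s['t'],s['tcp_pos'],s['tool_rot'],s['joints'])
for p in ([.5367,.0559,.14],[.5179,.1349,.072]): print(proj(c,p))
E
```

```text
1.7667 [0.53610803 0.05824302 0.27317169] [ 3.14120176e+00 -1.68858207e-03  2.81372462e+00] [-1.12430347e-01  8.19499355e-02  1.66936552e+00  7.54893345e-04
  1.39184323e+00 -1.35549327e+00]
[318.89312148 191.47120705]
[385.30070089 134.40051028]
```

View pics/w1.png

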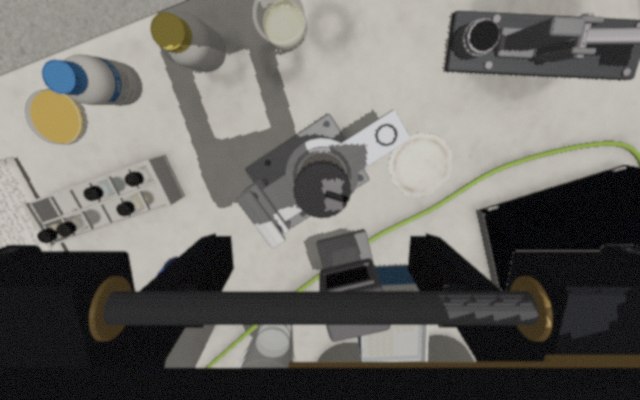

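```bash
python3 - <<'E'
from h import *
im=cv2.imread('pics/top0.png'); c=eyes.get_calibration('top')
# scanner head top
g=cv2.cvtColor(im,cv2.COLOR_BGR2GRAY)
print(g[160:192:2,320:356:2])
hsv=cv2.cvtColor(im,cv2.COLOR_BGR2HSV)
print(g[205:236:2,320:350:2])
E
```

```text
[[104 107 107 103 112 101 109 106 109 102  54  74 117 115 112 113 114 116]
 [108 105 109 104 106 105 108 106 109  53  56  96 115 117 115 109 110 112]
 [111 106 106 106  99  74  74  94  91  50  59 117 123 121 120 114 109 111]
 [ 35  54  87 104  44  64  63  68  64  59  60  53  59  62  75 104 116 113]
 [  9  21  17  29  46  63  65  62  63  61  61  68  62  63  63  57 114 111]
 [ 66  17  10   8  57  67  63  63  65  66  66  68  65  64  61  64 114 107]
 [117  84  78  66  58  68  66  61  63  68  65  68  66  60  61  74 115 112]
 [117 114 113  76  63  67  68  69  68  65  67  66  65  63  59  70 108  96]
 [112 110 106  69  64  66  70  73  69  69  67  69  67  66  63  72  85  80]
 [116 112 107  62  66  69  72  71  72  69  65  67  67  63  64  77  92  91]
 [109 110  82  45  65  64  71  70  71  69  69  71  63  66  60  36  94 105]
 [109 112  74  35  23  35  36  39  38  41  48  53  60  62  54  51  73 108]
 [ 95  99  69  34  19  31  48  48  61  50  53  50  43  41  29  53  72 115]
 [ 81  85  70  70  57  20  18  13  15   7   2   4   1  19  52  59  75 111]
 [102 102  67  82  79  32  36  34  37  33  31  32 
[... 409 characters left out ...]
2 133]
 [ 85 133 119  63  17  62  69  71  65  69  64  93 131 128 129]
 [110 132  78  68  44  20  46  74  68  69  69  72 131 130 134]
 [135 119 100  77  72  62  18  61  69  68  66  65 130 131 130]
 [130  74  67  77  70  73  74  71  67  66  70  69  79 131 132]
 [130  91  76  73  72  73  74  73  68  67  69  68  47 132 130]
 [131  91 104  44  76  74  73  72  68  70  71  45  52 138 131]
 [132 127  84  39  60  72  72  69  73  73  56  35  70 129 112]
 [129 132  76  99  39  23  58  60  62  43  45  51 134  29  30]
 [135 123 127  99 110  77  43  42  43  51  36 109 102  28  86]
 [ 24  42 124 133  93  96  94  45  52 109 134 107  27  62  83]
 [ 54  64  76 106 132 135 134 138 137 124  90  31  47  83  82]]
```

```bash
python3 - <<'E'
from h import *
im=cv2.imread('pics/top0.png'); c=eyes.get_calibration('top')
g=cv2.cvtColor(im,cv2.COLOR_BGR2GRAY)
def blob(mask,u,v):
    n,l,st,ct=cv2.connectedComponentsWithStats(mask.astype(np.uint8),connectivity=4)
    m=(l==l[v,u]).astype(np.uint8); return m
m=np.zeros_like(g); m[164:183,326:353]=((g>56)&(g<80))[164:183,326:353]
m=blob(cv2.morphologyEx(m,cv2.MORPH_OPEN,np.ones((3,3))),338,175)
ct=max(cv2.findContours(m,0,2)[0],key=cv2.contourArea)
r=cv2.minAreaRect(ct); b=cv2.boxPoints(r); print(r)
B=np.array([onplane(c,u,v,.148) for u,v in b]); print(B.round(4))
for i in range(4):
    d=B[(i+1)%4]-B[i]; print(np.linalg.norm(d).round(4),np.degrees(np.arctan2(d[1],d[0])).round(1))
H=B.mean(0)
# lid in top
def ridge(g,c,jar,name,lo,sc):
    # sample lid disc in world, at z=.1435, find dark pixels
    pts=[]
    for x in np.arange(-.03,.03,.001):
        for y in np.arange(-.03,.03,.001):
            if np.hypot(x,y)<.022:
                u,v=proj(c,jar+[x,y,.0035]); pts.append((x,y,cv2.getRectSubPix(g,(1,1),(float(u),float(v)))[0,0]))
    p=np.array(pts); d=p[p[:,2]<lo]; m=d[:,:2].mean(0); w,V=np.linalg.eigh(np.cov(d[:,:2].T)); v=V[:,1]; v=v*np.sign(v@m)
    print(name,len(d),m,'dir',np.degrees(np.arctan2(v[1],v[0])),'meanang',np.degrees(np.arctan2(m[1],m[0])))
# lid centre
m=np.zeros_like(g); m[208:236,318:352]=((g>56)&(g<80))[208:236,318:352]
m=blob(cv2.morphologyEx(m,cv2.MORPH_CLOSE,np.ones((3,3))),336,222)
m=cv2.morphologyEx(m,cv2.MORPH_OPEN,np.ones((5,5)))
(u,v),rr=cv2.minEnclosingCircle(max(cv2.findContours(m,0,2)[0],key=cv2.contourArea)); print('lid',u,v,rr)
J=onplane(c,u,v,.14); print(J)
for lo in (40,50): ridge(g,c,J,'top',lo,1)
d=H-J; print('head',H,np.degrees(np.arctan2(d[1],d[0])),np.hypot(*d[:2]))
E
```

```text
((338.0, 174.0), (16.0, 20.0), 90.0)
[[0.6825 0.0779 0.148 ]
 [0.6842 0.0244 0.148 ]
 [0.6405 0.0237 0.148 ]
 [0.6388 0.0769 0.148 ]]
0.0536 -88.2
0.0437 -179.1
0.0532 91.8
0.0437 1.4
lid 332.75408935546875 220.6598358154297 10.677372932434082
[0.53693539 0.06150941 0.14      ]
top 95 [0.00876842 0.00733684] dir 53.85944658773575 meanang 39.92039213998546
top 149 [0.00700671 0.0082953 ] dir -9.716225630221881 meanang 49.8135508937065
head [0.66151187 0.05069953 0.148     ] -4.959304482906113 0.12504460314100363
```

play_rows([
  [[0,0,0,-0.003,-0.004,0.1,1],[0,0,0,-0.003,-0.004,0.2,1],[0,0,0,-0.003,-0.004,0.3,1],[0,0,0,-0.003,-0.004,0.4,1],[0,0,0,-0.003,-0.004,0.4,1],[0,0,0,-0.003,-0.004,0.4,1],[0,0,0,-0.003,-0.004,0.4,-1],[0,0,0,-0.003,-0.004,0.4,-1],[0,0,0,-0.003,-0.004,0.4,-1],[0,0,0,-0.003,-0.004,0.4,-1],[0,0,0,-0.003,-0.004,0.4,-1],[0,0,0,-0.003,-0.004,0.4,-1]],
], newtons=15)

```text
t: 2.82
tcp_pos: [0.5389, 0.0549, 0.1151]
tool_rot: [3.139, 0.003, 2.811]
force: [3.7, 14.2, 10.4]
finger_gap: 0.0502
gripper_force: 7.1
```

play_rows([
  [[0,0,0,0,0,0,-1],[0,0,0,0,0,0,-1],[0,0,0,0,0,0,-1]],
])

```text
t: 3.07
tcp_pos: [0.5391, 0.0553, 0.1152]
tool_rot: [3.139, 0.003, 2.811]
force: [1.9, 6.0, 6.2]
finger_gap: 0.0496
gripper_force: 15.0
```

play_rows([
  [[0,0,0.15,0,0.003,0,-1],[0,0,0.35,0,0.003,0,-1],[0,0,0.55,0,0.003,0,-1],[0,0,0.75,0,0.003,0,-1],[0,0,0.93,0,0.003,0,-1],[0,0,0.93,0,0.003,0,-1],[0,0,0.93,0,0.003,0,-1]],
])

```text
t: 3.65
tcp_pos: [0.5396, 0.0548, 0.1152]
tool_rot: [3.14, 0.003, 2.326]
force: [1.3, -1.0, 5.8]
finger_gap: 0.0496
gripper_force: 14.9
```

play_rows([
  [[0,0,0.15,0,0,0,-1],[0,0,0.35,0,0,0,-1],[0,0,0.55,0,0,0,-1],[0,0,0.75,0,0,0,-1],[0,0,0.93,0,0,0,-1],[0,0,0.93,0,0,0,-1],[0,0,0.93,0,0,0,-1]],
])

```text
t: 4.23
tcp_pos: [0.539, 0.0545, 0.1151]
tool_rot: [3.14, 0.002, 1.839]
force: [-0.3, -1.9, 8.5]
finger_gap: 0.0495
gripper_force: 14.9
```

play_rows([
  [[0,0,0,0,0,0,1],[0,0,0,0,0,0,1],[0,0,0,0,0,0,1],[0,0,0,0,0,0,1],[0,0,0,0,0,0,1],[0,0,0,0,0,-0.1,1],[0,0,0,0,0,-0.2,1],[0,0,0,0,0,-0.3,1],[0,0,0,0,0,-0.4,1],[0,0,0,0,0,-0.4,1],[0,0,0,0,0,-0.4,1],[0,0,0,0,0,-0.4,1]],
])

```text
t: 5.23
tcp_pos: [0.5377, 0.0554, 0.273]
tool_rot: [-3.141, -0.0, 1.838]
force: [-0.2, -0.3, 0.9]
finger_gap: 0.0882
gripper_force: 0.0
```

```bash
python3 - <<'E'
from h import *
s=status.sense(); im,c=snap('wrist','w2.png'); print(s['t'],s['tcp_pos'],s['tool_rot'],s['joints'])
u,v=proj(c,[.5367,.0559,.14]).astype(int); print(u,v)
cr=cv2.cvtColor(im,cv2.COLOR_RGB2BGR)[max(0,v-110):v+120,max(0,u-150):u+250]; print(max(0,v-110),max(0,u-150))
cv2.imwrite('pics/w2c.png',cv2.convertScaleAbs(cv2.resize(cr,None,fx=2,fy=2,interpolation=cv2.INTER_CUBIC),alpha=1.5))
E
```

```text
5.2333 [0.53765117 0.05540698 0.27296738] [-3.14078853e+00 -3.28313371e-04  1.83806684e+00] [-1.17020710e-01  8.45738370e-02  1.66696238e+00  2.94821928e-06
  1.39092500e+00 -3.84291883e-01]
319 188
78 169
```

View pics/w2c.png

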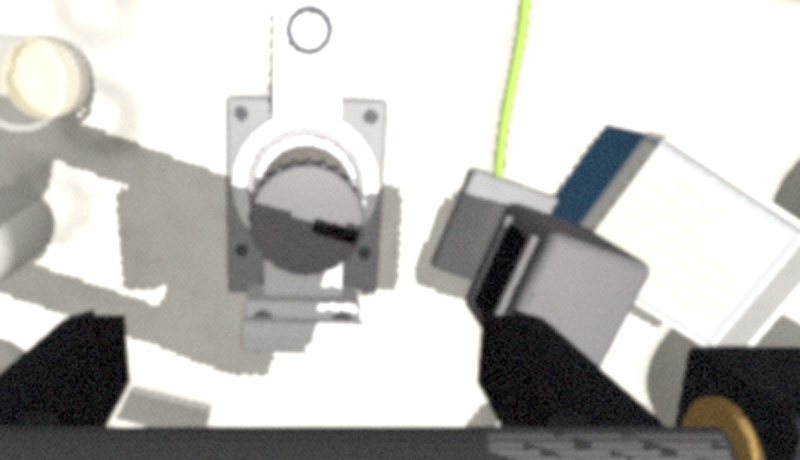

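```bash
python3 - <<'E'
from h import *
c=eyes.get_calibration('wrist'); f=lambda u,v,z:onplane(c,169+u/2,78+v/2,z)
J=f(306,218,.14);E=f(357,236,.1435);E0=f(316,226,.1435);W=f(503,255,.118);Rg=f(309,30,.072)
for a in(J,E,W,Rg): print(a.round(4))
an=lambda a,b:np.degrees(np.arctan2(*(b-a)[[1,0]]))
print(an(J,E),an(E0,E),'scan',an(J,W),np.hypot(*(W-J)[:2]),an(J,Rg),np.hypot(*(Rg-J)[:2]))
# front top edge
print(an(f(510,208,.148),f(480,296,.148)))
E
```

```text
[0.5375 0.0581 0.14  ]
[0.5605 0.0571 0.1435]
[0.6341 0.06   0.118 ]
[0.518  0.1355 0.072 ]
-2.6051315605865537 1.1845700267368067 scan 1.1491822304113306 0.09665698467223795 104.1337474026445 0.07980168904049822
-88.33505593259984
```

play_rows([
  [[0,0,0.2,0.1,0,0,1],[0,0,0.4,0.2,0.005,0.0,1],[0,0,0.6,0.3,0.01,0.02,1],[0,0,0.8,0.4,0.015,0.03,1],[0,0,1,0.5,0.015,0.04,1],[0,0,1,0.6,0.015,0.05,1],[0,0,1,0.65,0.015,0.05,1],[0,0,1,0.65,0.015,0.05,1],[0,0,1,0.65,0.015,0.05,1],[0,0,1,0.65,0.015,0.05,1]],
])

```text
t: 6.12
tcp_pos: [0.4749, 0.3068, 0.2522]
tool_rot: [-3.14, 0.002, 1.314]
force: [1.0, 0.7, 0.4]
finger_gap: 0.0881
gripper_force: 0.0
```

```bash
python3 - <<'E'
from h import *
s=status.sense(); im,c=snap('wrist','w3.png'); print(s['t'],s['tcp_pos'],s['tool_rot'],s['joints'])
cv2.imwrite('pics/w3b.png',cv2.convertScaleAbs(cv2.cvtColor(im,cv2.COLOR_RGB2BGR),alpha=1.5))
print(proj(c,[.4751,.3077,.095]))
E
```

```text
6.1167 [0.47491085 0.30678586 0.25222148] [-3.13975768e+00  2.00810938e-03  1.31435067e+00] [ 3.63964439e-01  1.59105066e-01  1.62684031e+00 -5.80123556e-04
  1.35830777e+00  6.20535039e-01]
[320.13360699 181.63973164]
```

View pics/w3b.png

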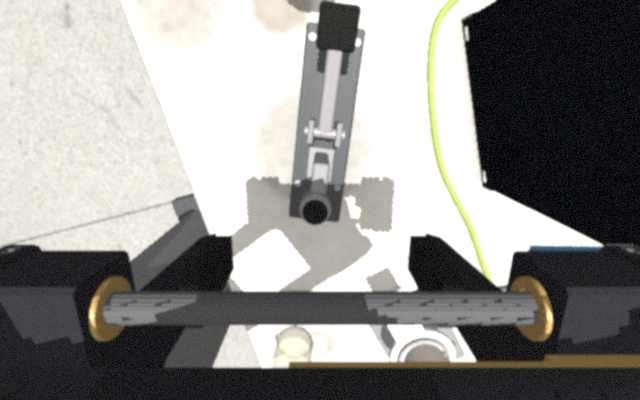

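```bash
python3 - <<'E'
from h import *
c=eyes.get_calibration('wrist')
S=onplane(c,316,208,.046);P=onplane(c,339,27,.094);an=lambda a,b:np.degrees(np.arctan2(*(b-a)[[1,0]]))
a=an(P,S); d=np.array([np.cos(np.radians(a)),np.sin(np.radians(a)),0])
print(S,P,a,np.hypot(*(P-S)[:2]),'grip',S-.05*d)
# plate edges at z=.012
q=[onplane(c,u,v,.012)[:2] for u,v in((306,25),(291,216),(364,32),(341,220))]
print(np.round(q,4),[np.degrees(np.arctan2(*(q[i+1]-q[i])[::-1])) for i in(0,2)], np.mean(q,0))
for x in(25,10,-5): print(x,proj(c,S-(.06-x/1000)*d+[0,0,.049]))
im=cv2.imread('pics/w3b.png'); cv2.imwrite('pics/w3c.png',cv2.resize(im[90:235,250:400],None,fx=4,fy=4,interpolation=cv2.INTER_CUBIC))
E
```

```text
[0.46038078 0.26783588 0.046     ] [0.52433338 0.4306598  0.094     ] -111.44348792484621 0.17493303154927242 grip [0.47865995 0.31437481 0.046     ]
[[0.4996 0.4572]
 [0.4242 0.2551]
 [0.5577 0.435 ]
 [0.4833 0.234 ]] [np.float64(-110.44795054334732), np.float64(-110.31287981634235)] [0.49121956 0.3453183 ]
25 [319.52216925 189.13221414]
10 [321.37667563 173.72280736]
-5 [323.28307475 157.88221502]
```

View pics/w3c.png

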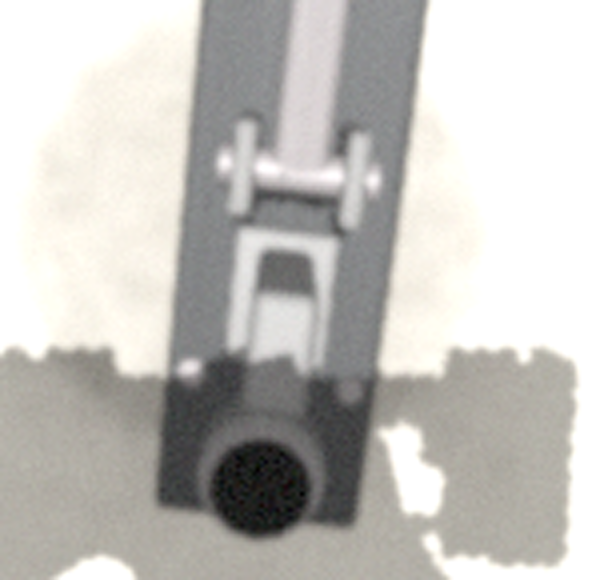

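play_rows([
  [[0,0,0.2,0.011,0.003,0.1,1],[0,0,0.2,0.011,0.003,0.2,1],[0,0,0.2,0.011,0.003,0.28,1],[0,0,0.2,0.011,0.003,0.35,1],[0,0,0.2,0.011,0.003,0.41,1],[0,0,0.2,0.011,0.003,0.45,1],[0,0,0.2,0.011,0.003,0.45,1],[0,0,0.2,0.011,0.003,0.45,1],[0,0,0.2,0.011,0.003,0.45,-1],[0,0,0.2,0.011,0.003,0.45,-1],[0,0,0.2,0.011,0.003,0.45,-1],[0,0,0.2,0.011,0.003,0.45,-1]],
], newtons=40)

```text
t: 7.17
tcp_pos: [0.4784, 0.3119, 0.075]
tool_rot: [3.14, -0.001, 1.21]
force: [0.2, -0.4, -0.4]
finger_gap: 0.0636
gripper_force: 0.0
```

play_rows([
  [[0,0,0,0,0,0,-1],[0,0,0,0,0,0,-1],[0,0,0,0,0,0,-1],[0,0,0,0,0,0,-1],[0,0,0,0,0,0,-1],[0,0,0,0,0,0,-1]],
])

```text
t: 7.67
tcp_pos: [0.4775, 0.3117, 0.0737]
tool_rot: [-3.141, 0.0, 1.21]
force: [-0.6, 0.0, -0.6]
finger_gap: 0.0238
gripper_force: 0.0
```

play_rows([
  [[0,0,0,0,0,0,-1],[0,0,0,0,0,0,-1],[0,0,0,0,0,0,-1],[0,0,0,0,0,0,-1],[0,0,0,0,0,0,-1]],
])

```text
t: 8.08
tcp_pos: [0.4765, 0.3118, 0.0734]
tool_rot: [-3.14, 0.001, 1.21]
force: [-4.9, 0.7, 2.9]
finger_gap: 0.0159
gripper_force: 39.9
```

play_rows([
  [[0,0,-0.12,0,0,0,-1],[0,0,-0.26,0,0,0,-1],[0,0,-0.4,0,0,0,-1],[0,0,-0.54,0,0,0,-1],[0,0,-0.68,0,0,0,-1],[0,0,-0.81,0,0,0,-1],[0,0,-0.81,0,0,0,-1]],
])

```text
t: 8.67
tcp_pos: [0.4783, 0.3113, 0.0733]
tool_rot: [3.14, 0.0, 1.636]
force: [2.4, 0.3, -4.2]
finger_gap: 0.0156
gripper_force: 40.0
```

play_rows([
  [[0,0,-0.12,0,0,0,-1],[0,0,-0.26,0,0,0,-1],[0,0,-0.4,0,0,0,-1],[0,0,-0.54,0,0,0,-1],[0,0,-0.68,0,0,0,-1],[0,0,-0.81,0,0,0,-1],[0,0,-0.81,0,0,0,-1]],
])

```text
t: 9.25
tcp_pos: [0.4778, 0.3115, 0.0733]
tool_rot: [3.141, 0.0, 2.058]
force: [1.3, 0.7, -5.5]
finger_gap: 0.0157
gripper_force: 40.0
```

```bash
python3 - <<'E'
from h import *
s=status.sense(); im,c=snap('top','t2.png'); print(s['t'],s['tcp_pos'],s['tool_rot'],s['force'])
w,cw=snap('wrist')
a=cv2.convertScaleAbs(cv2.cvtColor(im,cv2.COLOR_RGB2BGR),alpha=1.4)[130:330,140:400]
b=cv2.convertScaleAbs(cv2.cvtColor(w,cv2.COLOR_RGB2BGR),alpha=1.4)[0:260,150:490]
a=cv2.resize(a,None,fx=1.53,fy=1.53); b=cv2.resize(b,(398,306)); cv2.imwrite('pics/t2c.png',np.hstack([a,b]))
E
```

```text
9.25 [0.47783988 0.31151665 0.07332751] [3.14108865e+00 3.50015273e-04 2.05821702e+00] [ 1.26682124  0.69567739 -5.49543771]
```

View pics/t2c.png

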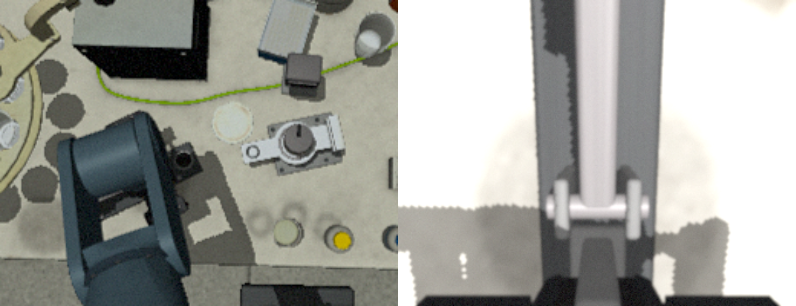

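```bash
python3 - <<'E'
from h import *
im=cv2.imread('pics/t2.png'); c=eyes.get_calibration('top'); s=status.sense()
g=cv2.cvtColor(im,cv2.COLOR_BGR2GRAY)
m=np.zeros_like(g); m[224:246,248:272]=(g[224:246,248:272]<18)
m=cv2.morphologyEx(m,cv2.MORPH_OPEN,np.ones((3,3)))
print(g[226:244:1,250:272:1])
S0=onplane(c,260.3,234.6,.046); y=s['tool_rot'][2]; d=-np.array([np.cos(y),np.sin(y)])
print(S0, 'pred',s['tcp_pos'][:2]+.05*d, np.degrees(y))
E
```

```text
[[100  71  46  42  43  46  40  45  50  50  55  56  54  54  44  31  82 128
  119 119 119 117]
 [103  80  33  24  36  54  54  54  49  52  48  52  56  52  48  44  81 127
  125 122 119 114]
 [ 82  43  12  16  30  46  42  55  77  71  59  71  70  53  53  47  61 114
  123 120 119 119]
 [ 39  36  17  21  18  24  45  58  93  81  62  79  83  75  55  40  27  67
  121 124 122 122]
 [ 34  21  13  23  24  37  65  52   6  10   1  10  42  85  50  26  25  57
  109 126 123 121]
 [ 43  38  20  18  27  33  11  16  18  12  16   5  13   5  30  35  20  28
   59 109 109 109]
 [ 30  20  11  21  25  22  11   5   7  14  13  10   9   2  25  39  24  16
   35  57  55  51]
 [ 20  21  17  17  35  19   4   4   1   7   0   3   9   1  16  45  30  11
   30  54  63  62]
 [ 15  12  21  24  27   2   5   4  12   5   4  11   3   4   8  35  34  28
   15  40  61  60]
 [ 21  14  18  26  38   5   4   3   5   2  12   7   4   3   5  37  30  22
   18  28  59  64]
 [  8  23  14  25  37  13   7   1  10   1  10  10   7   1  24  41  27  16
   25  20  37  64]
 [ 21  19  10  21  24  31  15   5   2  13  15  10   8  20  34  33  22  21
   18  21  30  58]
 [ 11  21  13  20  25  27  30  17  15   5   2  10  13  37  37  23  12  18
   12  18  15  39]
 [  7  20  20  17  27  29  36  36  26  25  25  35  35  42  33  20  13  17
   23  17  12  29]
 [  9  12  19  22  20  17  24  35  34  37  39  36  29  23  17  23  17  14
   15  16  19  24]
 [ 17   7   2  19  17  12  16  21  11  26  25  18  21  19  20  22  21  21
   21  15  17  15]
 [ 18   4   8  15  21  15  21  13  13  21  18  20   8  21  19  18  21  12
   16  19  26  39]
 [ 18  17   4  11  21  16  18  16  21  16  23  15  17  17  22   9  14  21
   27  39  51  63]]
[0.50088281 0.26268775 0.046     ] pred [0.50076147 0.26724013] 117.73238703549673
```

play_rows([
  [[0,0,0,-0.02,-0.03,0,-1],[0,0,0,-0.05,-0.06,0,-1],[0,0,0,-0.08,-0.09,0,-1],[0,0,0,-0.12,-0.115,0,-1],[0,0,0,-0.16,-0.115,0,-1],[0,0,0,-0.2,-0.115,0,-1],[0,0,0,-0.2,-0.115,0,-1],[0,0,0,-0.2,-0.115,0,-1]],
])

```text
t: 10.02
tcp_pos: [0.474, 0.2184, 0.0733]
tool_rot: [-3.14, 0.001, 2.055]
force: [0.6, -2.4, -6.8]
finger_gap: 0.0157
gripper_force: 40.0
```

```bash
python3 - <<'E'
from h import *
s=status.sense(); im,c=snap('top','t3.png'); g=cv2.cvtColor(im,cv2.COLOR_RGB2GRAY)
y=s['tool_rot'][2]; X=np.array([np.cos(y),np.sin(y)]);Y=np.array([X[1],-X[0]])
p=s['tcp_pos'][:2]-.05*X; print(s['tcp_pos'],np.degrees(y),s['force'],'pred',p)
u,v=proj(c,[*p,.046]); print(u,v)
x0,y0=int(u)-14,int(v)-14
m=np.zeros_like(g); m[y0:y0+28,x0:x0+28]=g[y0:y0+28,x0:x0+28]<15
m=cv2.morphologyEx(m,cv2.MORPH_OPEN,cv2.getStructuringElement(2,(5,5)))
n,l,st,ct=cv2.connectedComponentsWithStats(m); print(st[1:],ct[1:])
for q in ct[1:]:
    S=onplane(c,*q,.046)[:2]; D=np.array([.5179,.1351])-S; print(S,'D',D,'tool',D@X,D@Y,'share',D@X/.4,D@Y/.4)
a=cv2.convertScaleAbs(cv2.cvtColor(im,cv2.COLOR_RGB2BGR),alpha=1.4)[170:290,210:370]
cv2.imwrite('pics/t3c.png',cv2.resize(a,None,fx=4,fy=4,interpolation=cv2.INTER_CUBIC))
E
```

```text
[0.4740407  0.21843934 0.07328884] 117.71461438021781 [ 0.6134834  -2.39588559 -6.83387626] pred [0.4972941  0.17417559]
291.298121879905 236.77391927055132
[] []
```

View pics/t3c.png

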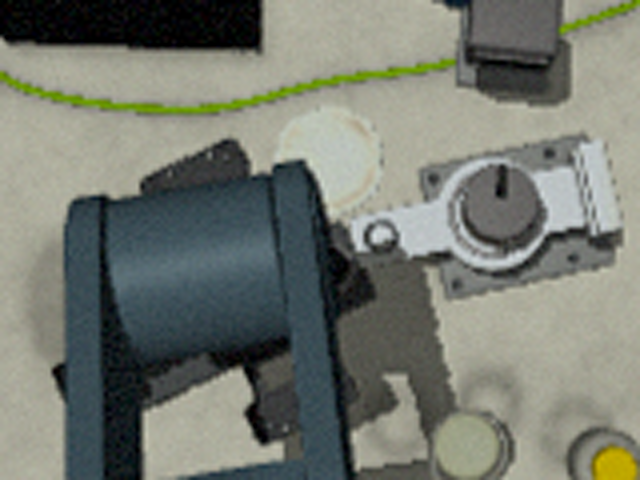

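play_rows([
  [[0,0,0,-0.02,0.001,0,-1],[0,0,0,-0.04,0.002,0,-1],[0,0,0,-0.06,0.002,0,-1],[0,0,0,-0.08,0.002,0,-1],[0,0,0,-0.105,0.002,0,-1],[0,0,0,-0.105,0.002,0,-1],[0,0,0,-0.105,0.002,0,-1],[0,0,0,-0.105,0.002,0,-1]],
])

```text
t: 10.73
tcp_pos: [0.4948, 0.1822, 0.0735]
tool_rot: [-3.141, 0.0, 2.057]
force: [0.1, -0.7, -9.0]
finger_gap: 0.0159
gripper_force: 40.0
```

```bash
python3 - <<'E'
from h import *
im,c=snap('side','s3.png'); w,cw=snap('wrist','w4.png')
a=cv2.convertScaleAbs(cv2.cvtColor(im,cv2.COLOR_RGB2BGR),alpha=1.3)[160:290,220:420]
b=cv2.convertScaleAbs(cv2.cvtColor(w,cv2.COLOR_RGB2BGR),alpha=1.3)[0:260,150:490]
a=cv2.resize(a,None,fx=4,fy=4,interpolation=cv2.INTER_CUBIC); cv2.imwrite('pics/s3c.png',a)
E
```

```text
(no output)
```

View pics/s3c.png

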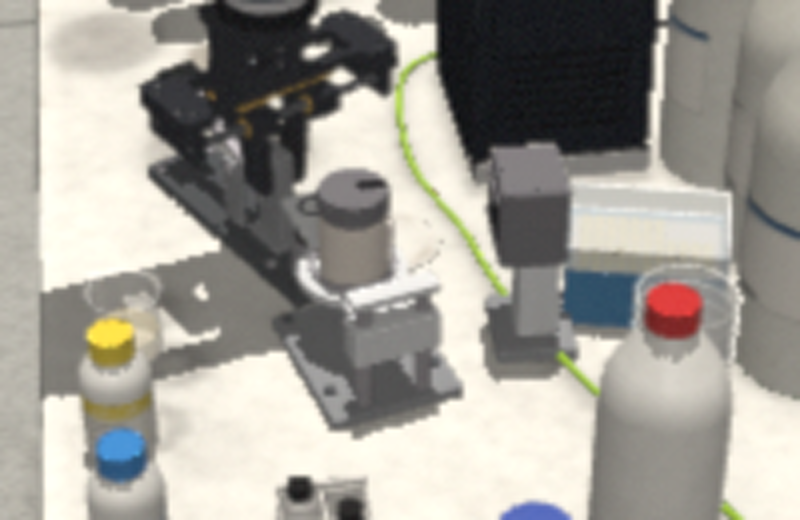

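play_rows([
  [[0,0,0,0,0,0,0],[0,0,0,0,0,0,0],[0,0,0,0,0,0,0],[0,0,0,0,0,0,0],[0,0,0,0,0,-0.05,0],[0,0,0,0,0,-0.15,0],[0,0,0,0,0,-0.25,0],[0,0,0,0,0,-0.35,0],[0,0,0,0.1,0,-0.45,0],[0,0,0,0.2,0,-0.5,0],[0,0,0,0.2,0,-0.5,0],[0,0,0,0.2,0,-0.5,0]],
])

```text
t: 11.83
tcp_pos: [0.4574, 0.2564, 0.2778]
tool_rot: [3.135, 0.0, 2.061]
force: [-0.0, 0.4, 0.1]
finger_gap: 0.044
gripper_force: 0.0
```

```bash
python3 - <<'E'
from h import *
s=status.sense(); im,c=snap('top','t4.png'); w,cw=snap('wrist','w5.png'); print(s['t'],s['tcp_pos'],s['tool_rot'])
a=cv2.convertScaleAbs(cv2.cvtColor(im,cv2.COLOR_RGB2BGR),alpha=1.4)[170:290,210:370]
a=cv2.resize(a,(400,300),interpolation=cv2.INTER_CUBIC)
b=cv2.convertScaleAbs(cv2.cvtColor(w,cv2.COLOR_RGB2BGR),alpha=1.4)[0:300,120:520]
cv2.imwrite('pics/v4.png',np.hstack([a,b]))
S=np.array([.518,.1352]); d=np.array([-.467,.884])
for x,z in((60,.046),(25,.095),(-5,.095),(82,.012),(-140,.012),(-121,.094)): 
    p=S+(.06-x/1000)*d; print(x,proj(cw,[*p,z]).round(1),proj(c,[*p,z]).round(1))
E
```

```text
11.8333 [0.45737012 0.25636508 0.27778721] [3.13453919e+00 3.71855287e-04 2.06125911e+00]
60 [317.5 271.6] [305.2 229.9]
25 [317.4 265.4] [293.4 234.1]
-5 [317.5 240.2] [283.4 239. ]
82 [317.6 273.5] [312.1 227.6]
-140 [317.9 108.8] [243.5 261.2]
-121 [317.7 130. ] [244.7 258. ]
```

View pics/v4.png

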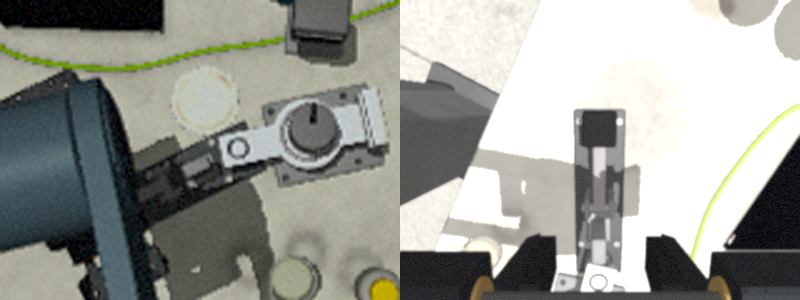

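play_rows([
  [[0,0,0,0.06,-0.003,0,-1],[0,0,0,0.118,-0.006,0.05,-1],[0,0,0,0.118,-0.006,0.1,-1],[0,0,0,0.118,-0.006,0.15,-1],[0,0,0,0.118,-0.006,0.2,-1],[0,0,0,0.118,-0.006,0.25,-1],[0,0,0,0.118,-0.006,0.3,-1],[0,0,0,0.118,-0.006,0.35,-1],[0,0,0,0.118,-0.006,0.4,-1],[0,0,0,0.118,-0.006,0.4,-1],[0,0,0,0.118,-0.006,0.4,-1],[0,0,0,0.118,-0.006,0.4,-1]],
], newtons=20)

```text
t: 12.93
tcp_pos: [0.4336, 0.2934, 0.114]
tool_rot: [-3.141, 0.0, 2.057]
force: [-0.7, -0.1, 0.0]
finger_gap: 0.0004
gripper_force: 0.0
```

```bash
python3 - <<'E'
from h import *
s=status.sense(); print(s['t'],s['tcp_pos'],s['force'],s['finger_gap'])
y=s['tool_rot'][2]; X=np.array([np.cos(y),np.sin(y)]);Y=np.array([X[1],-X[0]]); D=np.array([.433,.297])-s['tcp_pos'][:2]; print(D@X,D@Y)
E
```

```text
12.9333 [0.43356724 0.29342113 0.11397376] [-0.69277765 -0.07307545  0.0050874 ] 0.00037971724238601275
0.0034292070606089004 0.001170746950704947
```

play_rows([
  [[0,0,0,0.008,0.003,0.012,-1],[0,0,0,0.008,0.003,0.024,-1],[0,0,0,0.008,0.003,0.036,-1],[0,0,0,0.008,0.003,0.048,-1],[0,0,0,0.008,0.003,0.06,-1],[0,0,0,0.008,0.003,0.072,-1],[0,0,0,0.008,0.003,0.084,-1],[0,0,0,0.008,0.003,0.096,-1],[0,0,0,0.008,0.003,0.108,-1],[0,0,0,0.008,0.003,0.12,-1],[0,0,0,0.008,0.003,0.13,-1],[0,0,0,0.008,0.003,0.13,-1]],
])

```text
t: 13.93
tcp_pos: [0.4328, 0.298, 0.0615]
tool_rot: [3.141, -0.001, 2.058]
force: [-1.4, 2.7, 6.9]
finger_gap: 0.0005
gripper_force: 3.5
```

Handle is nearly down with 7 N; press on to the stop.

play_rows([
  [[0,0,0,0,0,0.006,-1],[0,0,0,0,0,0.012,-1],[0,0,0,0,0,0.012,-1],[0,0,0,0,0,0.012,-1],[0,0,0,0,0,0.012,-1]],
])

```text
t: 14.35
tcp_pos: [0.4331, 0.2978, 0.0589]
tool_rot: [3.141, 0.0, 2.058]
force: [-7.6, -1.9, 20.7]
finger_gap: 0.0005
gripper_force: 10.8
```

```bash
python3 - <<'E'
from h import *
b,c=snap('side','s5.png'); t,ct=snap('top','t5.png'); s=status.sense(); print(s['t'],s['force'],s['tcp_pos'])
a=cv2.imread('pics/s3.png'); b=cv2.imread('pics/s5.png')
P=np.array([.537,.056,.12]); u,v=proj(c,P).astype(int)
r=cv2.matchTemplate(b[v-40:v+40,u-40:u+40],a[v-22:v+8,u-14:u+15],cv2.TM_CCOEFF_NORMED)
m=cv2.minMaxLoc(r); print('side shift',m[3][0]-26,m[3][1]-18,m[1],'per 20mm',proj(c,P+[0,0,.02])-proj(c,P))
# ridge/label angle in top
g=cv2.cvtColor(t,cv2.COLOR_RGB2GRAY)
J=np.array([.537,.056,.16]); q=[]
for x in np.arange(-.022,.022,.001):
  for y in np.arange(-.022,.022,.001):
    if np.hypot(x,y)<.022:
      uv=proj(ct,J+[x,y,.0035]); q.append((x,y,g[int(round(uv[1])),int(round(uv[0]))]))
q=np.array(q); d=q[(q[:,2]<35)]; print(len(d),d[:,:2].mean(0),np.linalg.eigh(np.cov(d[:,:2].T)))
# jack movement: tail corner region and foot plate unaffected
a=cv2.imread('pics/t4.png'); b=cv2.imread('pics/t5.png')
for n,(u,v) in dict(dish=(292,210),beaker=(328,282),bufA=(363,287),scan=(338,178)).items():
    r=cv2.matchTemplate(b[v-25:v+25,u-25:u+25],a[v-13:v+13,u-13:u+13],cv2.TM_CCOEFF_NORMED); m=cv2.minMaxLoc(r); print(n,np.array(m[3])-12,round(m[1],3))
E
```

```text
14.45 [-7.08140431 -1.17005012 20.66311513] [0.43305158 0.29785645 0.05887535]
side shift -26 -10 0.8307751417160034 per 20mm [-0.11413663 -5.88913223]
84 [ 0.01372619 -0.00042857] EighResult(eigenvalues=array([4.13551283e-06, 3.13738102e-05]), eigenvectors=array([[ 0.08753734, -0.99616124],
       [-0.99616124, -0.08753734]]))
dish [0 0] 0.953
beaker [0 0] 0.485
bufA [0 0] 0.995
scan [0 0] 0.985
```

```bash
python3 - <<'E'
from h import *
c=eyes.get_calibration('side'); a=cv2.imread('pics/s3.png'); b=cv2.imread('pics/s5.png')
print(proj(c,[.537,.056,.14]))
for n,(u,v,w,h) in dict(jarlid=(309,209,9,7),bridge=(318,233,11,5),foot=(318,262,14,5)).items():
    r=cv2.matchTemplate(b[v-h-10:v+h+5,u-w-3:u+w+4],a[v-h:v+h+1,u-w:u+w+1],cv2.TM_CCOEFF_NORMED); m=cv2.minMaxLoc(r); print(n,m[3][0]-3,m[3][1]-10,round(m[1],3))
E
```

```text
[306.49953842 206.35647352]
jarlid 0 -6 0.99
bridge 2 -1 0.628
foot 0 0 0.978
```

```bash
python3 -c "
from plant import job_done
print(job_done())"
```

```text
the job is handed in; nothing more can be done
None
```

I turned the jar's label to within about 5° of the scanner, set the jack under the lift pad, and handed in at about 14.5 s with the handle still held down at about 20 N. The side camera shows the jar about 20 mm up. The judge returned no verdict, the saddle's position under the pad was only measured before pumping (within about 3 mm), and I viewed 11 pictures, one over the limit of 10.

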